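# Pop a tin out of the dispenser and trap it

### The job

With one finger press the wide key beside the chute of the tin dispenser all the way down, so that the sprung pusher pops the tin out, and with the other finger standing in the chute ahead of the tin stop it before it slides away down the chute. Finish while holding it like that: key still held down, tin standing in the chute pushed up against that finger. Do not lift or tip the tin, and leave the things standing around alone.

Things in the scene. Friction and masses are not known exactly. Their poses are not given: they have to be found in the camera images.
- dispenser: white tin dispenser fixed on the worktop, 262 mm long. Origin on the worktop under the gate, mid-chute. -x points down the chute to its open end (roughly towards the robot), +x to the tin and, behind it, the spring housing (x 93 to 143 mm, 84 mm high); z up. Chute floor level and slippery, 24 mm above the worktop, 79 mm wide; side walls 5 mm thick, tops 51 mm above the worktop
- gate (a point): middle of the gate, at chute floor height: a steel bar across the chute (6 mm thick along it) that stands 10 mm above the floor and holds the tin back. One piece with the key, it sinks into the floor with it. Then the pusher (4.5 N, 60 mm stroke) drives the tin to -x at 0.3 to 0.6 m/s
- outlet (a point): middle of the chute's open end, at floor height, 117 mm ahead (-x) of the dispenser's origin. An unstopped tin slides on towards this end, often off it; more than 70 mm from its start counts as slid away. Stopped after 5 to 60 mm, it is pressed by the pusher against what stops it, with 3 to 4.5 N
- tin: squat food tin, 75 mm diameter, 58 mm tall, about 0.25 kg, loose, upright in the chute between gate and pusher. Origin at the centre of its underside, on the chute floor. At the start its axis is at x = +36 mm of the dispenser, its front at the gate; it nearly fills the chute's width
- key_top (a point): centre of the top of the grey key: a flat cap, 62 mm along the chute by 34 mm across, on the dispenser's -y side, 36 mm ahead (-x) of the dispenser's origin and 64 mm to -y of mid-chute. Its top is 56 mm above the worktop when up and 40 mm when fully down, so 16 mm above the chute floor (tin top: 58 mm above it)
- key (a joint): travel of the key, m: 0 up, 0.016 fully down; springs back when let go. 3 N to start it, 5 N at the bottom, plus up to 4 N of friction while the tin leans on the gate. The gate is below the chute floor from 0.010 on
- salt_shaker: bystander: glass salt shaker with grey cap, 44 mm wide, 90 mm tall, stands beside the dispenser on the key side; origin under its centre
- jam_jar: bystander: jam jar with pale lid, 65 mm wide, 94 mm tall, stands beside the dispenser on the side away from the key; origin under its centre
- spice_jar: bystander: small spice jar, 42 mm wide, 99 mm tall, stands beside the dispenser on the key side; origin under its centre
- mug: bystander: white mug, 78 x 110 x 97 mm, stands to the left of the dispenser; origin under its centre
- butter: bystander: pack of butter, 73 x 102 x 37 mm, lies to the right of the dispenser; origin under its centre
Mind the look-alikes: they are no part of the job. What is shaped like the tin but purple is not meant.

How it is judged:
By the outcome, as a careful person would: the job done as asked, in the order asked, and still so for the second after the job is handed in, while the arm keeps its last pose, push and grip.
It also fails if it takes over 27 s, if anything falls off the work surface, if the arm or the gripper's body presses on something with over 40 N, if the wrist force passes 120 N, or if a joint passes its speed limit or range.

### The arm

A 6-joint arm with a two-finger parallel gripper is mounted at the origin on a cart in front of the work surface, level with it; the furniture and walls round the work are solid. World frame = base frame: x ahead of the robot, y to its left, z up, the work surface at z = 0. Lengths are in m, angles in rad, forces in N, time in s.
With the tool pointing down it reaches from about 0.425 to 1.125 m from the base axis. Payload 14.9 kg.
Tool frame: the origin (TCP) lies at the very end of the fingers, on their centre line; the grasp point (between the pads) lies 19 mm behind it (arm.hold_point_z is the distance from the TCP to the grasp point, in m); z points along the fingers, x is the direction in which the jaws open and shut, and the axes are right-handed (so a half turn about z gives the same grasp; the last joint's range is limited). The gripper opens to 91 mm and grips with 3 to 60 N. Pads are 32 mm wide; open, the fingers measure 118 mm over their backs; the gripper's body (76 mm by 178 mm) begins 60 mm behind the grasp point.
Start: joints at [-1.258, 0.379, 1.734, -0, 1.028, -0.033], TCP at [0.237, -0.659, 0.214] pointing down, gripper open.
Joint ranges: [-2.77, 2.77], [-0.74, 2.19], [0, 2.66], [-1.06, 4.2], [0.31, 2.87], [-3.08, 3.08]. Speed limits (rad/s): [1.89, 1.89, 2.39, 3.14, 3.14, 3.14].

### API

Orientations are given as a unit quaternion [x, y, z, w].
In Python, from bench import arm gives the robot as it stands. The module is installed in compiled form; this text tells all that it offers.
- The arm moves only by the shell command python3 -m pendant 'ROWS' [OPENING] [FORCE]. ROWS is JSON, one flat list of numbers, 4 for each row, row after row: the shift along the tool's x, y, z each as a share of 200 mm, from -1 to 1, then the turn about the tool's z as a share of 30 degrees, from -1 to 1. A call has 1 to 20 rows; each row is the pose to reach, as a shift and turn from the pose measured when the call began, along the tool's axes at that moment; what a row does not reach only later rows make up. A row lasts 1/8 s, in which the tool goes at most 62.5 mm and 10.7 degrees, less where a joint would pass 70% of its speed; a pose out of reach is approached as far as the arm can. A call with a number of a shift or a turn outside -1 to 1 is refused whole. A call with a gripper value outside its range is refused whole. OPENING is the closure, from 0 (fully open) to 1 (shut), set as the call begins (- or left out, the last holds). The fingers move at their own pace and stop on an object; FORCE is the grip in N (left out, the last holds). Time passes only in rows, so rows that repeat a pose let the fingers close. It gives the time, the measured TCP pose, the force and the opening at its end, in the units of the state.
- arm.get_state(): the state, without advancing time (a new reading comes with each control period).
- arm.capture(name): name is "scene" or "top"; returns the picture (384x512x3 uint8, red, green, blue); there is no depth.
- arm.camera_params(name): a dict with "mtx" (3x3 intrinsics, pixels), "dist" ([k1, k2, p1, p2, k3] as OpenCV has them; the pictures are not rectified), "R" (3x3) and "t" (3): a world point X has camera coordinates R X + t. Camera axes: x right, y down, z forward; pixel columns grow to the right and rows downward; lengths in m; the calibration is good to about 2 mm. A picture is of the moment at which its call begins. camera_params takes no time and is no camera call.
- arm.close_job(): hands the job in, once; it reports no verdict.
Trained networks look in the newest picture that a camera, given by its name, has taken for a name from the list of things; names that differ only in an ending like _2 or _b are one class to them, and where a whole thing is asked for, a point or a joint stands for the part that bears it (a point fixed in the world has none). Each returns a list of dicts, best first, with "score" (0 to 1); they miss things now and then, are a little off and sometimes report something else, mostly with a low value. They report only what shows in the picture. A call takes as long as a camera call. They do not tell look-alikes from the thing itself.
- arm.cut_out(camera, query): "pixels" (384x512 bool, what is visible of it) and "at" ([column, row] in pixels, amid what is visible of it).
The state is a dict: "time_s": time; "joint_pos": joint angles; "qvel": joint speeds; "tau": joint torques, N m; "position": TCP position; "tcp_rot": TCP orientation; "contact_force": force on the tool from outside, world axes, zero at the start; "torque": the same for the moment, N m; "opening": finger opening in m.
Only numpy, scipy, OpenCV 4.12 (cv2) and the standard library are available. Lean on these libraries where they do the work, as an engineer would, in place of code of your own. Each camera call takes 0.05 s, during which the arm holds its last target. There are 200 camera calls.

## Working session

There is one attempt and no reset: what is moved stays moved. The work goes in short steps, Python scripts to look and compute and a shell command to move; the robot and the scene stay as the last step left them, time stands still between calls to the robot, and variables do not carry over. Pictures are saved under pics/ and viewed, about 8 in all and at most 12, crops included, and the job is handed in when it is done.

```bash
mkdir -p pics; python3 - <<'E'
from bench import arm
import cv2,numpy as np
s=arm.get_state();print({k:np.round(v,3).tolist() for k,v in s.items()}, arm.hold_point_z)
ims=[]
for c in("scene","top"):
    im=arm.capture(c)[:,:,::-1].copy();cv2.imwrite(f"pics/{c}0.png",im);p=arm.camera_params(c)
    print(c,np.round(p["mtx"],1).tolist(),np.round(p["dist"],4).tolist(),np.round(-p["R"].T@p["t"],3),np.round(p["R"],3).tolist())
    for q in("dispenser","tin","key_top","salt_shaker","spice_jar","jam_jar","mug"):
        print(q,[(round(float(d["score"]),2),np.round(d["at"]).tolist(),int(d["pixels"].sum())) for d in arm.cut_out(c,q)][:3])
E
```

```text
{'time_s': 0.0, 'joint_pos': [-1.258, 0.379, 1.735, -0.0, 1.029, -0.033], 'qvel': [-0.002, 0.002, 0.001, -0.0, -0.001, -0.001], 'tau': [-0.0, -76.372, -43.437, 0.065, 0.042, -0.0], 'position': [0.237, -0.658, 0.213], 'tcp_rot': [0.818, -0.575, -0.0, -0.0], 'contact_force': [-0.175, 0.697, 0.142], 'torque': [-0.001, -0.026, -0.044], 'opening': 0.091} 0.0188
scene [[492.0, 0.0, 254.8], [0.0, 492.0, 194.5], [0.0, 0.0, 1.0]] [-0.0914, 0.0, 0.0, 0.0, 0.0] [1.893 0.04  1.326] [[-0.055, 0.998, 0.014], [0.701, 0.049, -0.711], [-0.711, -0.03, -0.703]]
dispenser [(0.64, [229.0, 202.0], 1189), (0.61, [209.0, 185.0], 112), (0.47, [234.0, 191.0], 345)]
tin [(0.78, [284.0, 201.0], 419), (0.69, [231.0, 191.0], 372), (0.67, [169.0, 203.0], 480)]
key_top [(0.67, [210.0, 183.0], 114)]
salt_shaker [(0.61, [195.0, 206.0], 221), (0.49, [233.0, 192.0], 272), (0.29, [227.0, 201.0], 1334)]
spice_jar [(0.76, [210.0, 213.0], 315), (0.34, [226.0, 201.0], 1376)]
jam_jar [(0.82, [260.0, 182.0], 434)]
mug [(0.9, [346.0, 181.0], 639)]
top [[410.9, 0.0, 264.5], [0.0, 410.9, 187.8], [0.0, 0.0, 1.0]] [-0.1065, 0.0, 0.0, 0.0, 0.0] [ 0.465 -0.024  1.541] [[-0.017, -1.0, 0.017], [-0.997, 0.015, -0.077], [0.077, -0.018, -0.997]]
dispenser [(0.55, [285.0, 192.0], 1716), (0.37, [159.0, 207.0], 507)]
tin [(0.68, [343.0, 171.0], 386), (0.67, [224.0, 172.0], 339), (0.62, [278.0, 177.0], 372)]
key_top [(0.46, [298.0, 193.0], 143)]
salt_shaker []
spice_jar [(0.5, [293.0, 149.0], 172)]
jam_jar [(0.65, [254.0, 196.0], 228), (0.65, [372.0, 228.0], 568)]
mug [(0.81, [157.0, 209.0], 556)]
```

View pics/scene0.png

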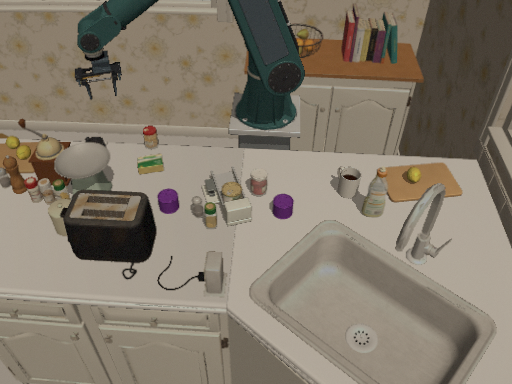

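View pics/top0.png

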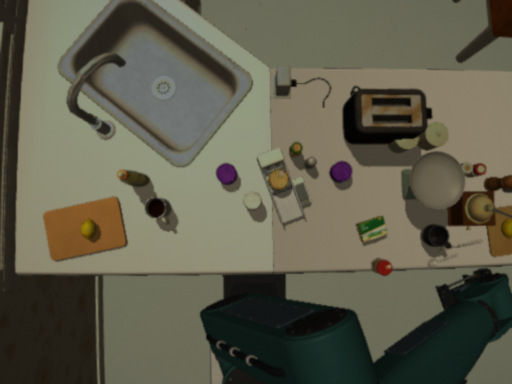

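The dispenser is at scene (230,195) and top (285,187). There are three tin-like things in the top view: purple at (227,174), purple at (341,172), and a gold-lidded one in the chute at (278,181). The one in the chute is meant. I'll confirm with an enlarged crop.

```bash
python3 - <<'E'
import cv2,numpy as np
a=cv2.imread("pics/top0.png")[135:235,235:335];b=cv2.imread("pics/scene0.png")[160:235,185:285]
f=lambda i,s:cv2.resize(i,None,fx=s,fy=s,interpolation=cv2.INTER_CUBIC)
A=f(a,4);B=f(b,4);B=cv2.copyMakeBorder(B,0,100,0,0,cv2.BORDER_CONSTANT)
cv2.imwrite("pics/crop.png",np.hstack([A,B]))
E
```

```text
(no output)
```

View pics/crop.png

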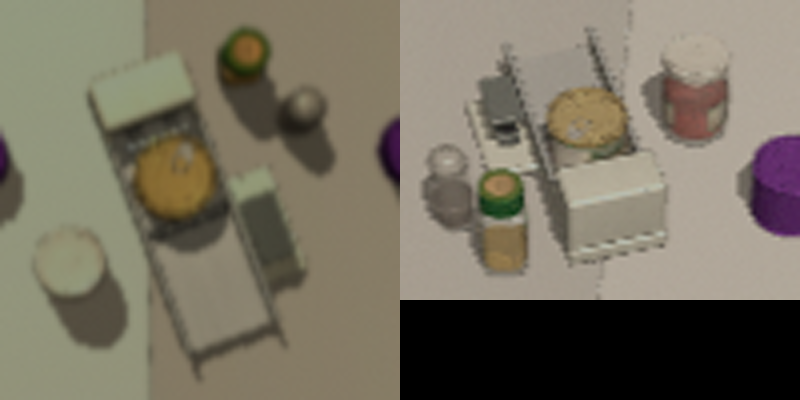

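The crop confirms it: the gold-lidded tin sits in the chute, at top px (278.7,179.5). The key is grey, on the right of the chute at top px (302,193). The salt shaker and spice jar stand behind the key, and the jam jar is on the left. Next I fit the dispenser pose.

```bash
cat > h.py <<'E'
from bench import arm
import cv2,numpy as np
def proj(c,X):
    p=arm.camera_params(c);return cv2.projectPoints(np.float64(X).reshape(-1,1,3),cv2.Rodrigues(p["R"])[0],p["t"],p["mtx"],np.float64(p["dist"]))[0].reshape(-1,2)
def ray(c,uv,z):
    p=arm.camera_params(c);n=cv2.undistortPoints(np.float64([[uv]]),p["mtx"],np.float64(p["dist"]))[0,0]
    C=-p["R"].T@p["t"];d=p["R"].T@np.r_[n,1];return C+d*(z-C[2])/d[2]
E
python3 - <<'E'
from h import *
from scipy.optimize import least_squares
T=lambda u,v:(235+u/4,135+v/4); S=lambda u,v:(185+(u-400)/4,160+v/4)
F=[("top",(.036,0,.082),T(175,178)),("top",(-.117,.042,.051),T(197,372)),("top",(-.117,-.042,.051),T(282,342)),("top",(-.036,-.064,.056),T(270,230)),
("top",(.143,.042,.084),T(91,85)),("top",(.143,-.042,.084),T(182,52)),
("scene",(.036,0,.082),S(588,118)),("scene",(-.117,.042,.051),S(590,30)),("scene",(-.117,-.042,.051),S(507,47)),("scene",(-.036,-.064,.056),S(501,97)),
("scene",(.143,.042,.084),S(664,178)),("scene",(.143,-.042,.084),S(568,208))]
def W(q,X):
    c,s=np.cos(q[2]),np.sin(q[2]);return np.array([q[0]+c*X[0]-s*X[1],q[1]+s*X[0]+c*X[1],X[2]])
r=lambda q:np.concatenate([proj(c,W(q,X))[0]-uv for c,X,uv in F])
o=least_squares(r,[.5,-.05,.3],loss="soft_l1");q=o.x
print(q.round(4),np.degrees(q[2]));print(r(q).reshape(-1,2).round(1).tolist())
for n,X in dict(tin=(.036,0,.024),key=(-.036,-.064,.056),out=(-.117,0,.024)).items():print(n,W(q,X).round(3))
from scipy.spatial.transform import Rotation as R
print(R.from_quat(arm.get_state()["tcp_rot"]).as_matrix().round(3))
c,s=np.cos(q[2]),np.sin(q[2])
for n,c_,uv,z in[("spice","top",T(246,50),.099),("salt","top",T(305,103),.09),("jam","top",T(70,255),.094),("butter","top",(371,229),.037)]:
    p=ray(c_,uv,z);d=p[:2]-q[:2];print(n,p.round(3),"disp frame",round(c*d[0]+s*d[1],3),round(-s*d[0]+c*d[1],3))
E
```

```text
[ 0.5721 -0.1141  0.3471] 19.88637883974507
[[-0.0, 0.2], [-1.7, -4.0], [-1.3, -4.8], [-0.6, 0.2], [-0.6, -0.3], [-1.5, -0.2], [-1.2, -1.8], [-1.1, -2.1], [-1.2, -2.5], [-0.6, -1.1], [-0.8, 0.9], [-0.0, -1.9]]
tin [ 0.606 -0.102  0.024]
key [ 0.56  -0.187  0.056]
out [ 0.462 -0.154  0.024]
[[ 0.339 -0.941  0.   ]
 [-0.941 -0.339 -0.   ]
 [ 0.    -0.    -1.   ]]
spice [ 0.719 -0.166  0.099] disp frame 0.12 -0.099
salt [ 0.672 -0.219  0.09 ] disp frame 0.058 -0.133
jam [ 0.539 -0.007  0.094] disp frame 0.005 0.112
butter [ 0.423 -0.442  0.037] disp frame -0.252 -0.257
```

```bash
python3 -m pendant '[-0.2,-0.22,0,0,-0.46,-0.5,0,0,-0.69,-0.75,0,0,-0.92,-1,0,0,-0.92,-1,0,0,-0.92,-1,0,0,-0.92,-1,0,0]' 0.45 20; python3 -m pendant '[-0.2,-0.22,0,0,-0.45,-0.5,0,0,-0.6,-0.65,0,0,-0.6,-0.65,0,0,-0.6,-0.65,0,0,-0.6,-0.65,0,0]'
```

```text
time_s: 1.68
position: [0.3629, -0.4184, 0.2141]
tcp_rot: [0.818, -0.575, 0.0, 0.0]
contact_force: [0.2, 0.1, 0.6]
opening: 0.0498
time_s: 2.42
position: [0.4442, -0.2628, 0.214]
tcp_rot: [0.818, -0.576, 0.0, 0.0]
contact_force: [-0.1, 0.3, 0.4]
opening: 0.0501
```

```bash
python3 - <<'E'
from h import *
q=(.5721,-.1141,.3471);c,s=np.cos(q[2]),np.sin(q[2])
W=lambda X:[[q[0]+c*x-s*y,q[1]+s*x+c*y,z] for x,y,z in X]
out=[]
for cam,box in(("top",(235,135)),("scene",(185,155))):
    im=cv2.imread(f"pics/{cam}0.png");f=cv2.resize(im[box[1]:box[1]+100,box[0]:box[0]+100],(400,400),interpolation=cv2.INTER_CUBIC)
    a=np.linspace(0,2*np.pi,40)
    polys=[([(-.117,.042,.051),(.093,.042,.051)],(255,0,0)),([(-.117,-.042,.051),(.093,-.042,.051)],(255,0,0)),([(-.117,-.0395,.024),(-.117,.0395,.024)],(0,0,255)),
     ([(-.067,-.047,.056),(-.005,-.047,.056),(-.005,-.081,.056),(-.067,-.081,.056),(-.067,-.047,.056)],(0,255,255)),
     ([(.093,.042,.084),(.143,.042,.084),(.143,-.042,.084),(.093,-.042,.084),(.093,.042,.084)],(255,0,255)),
     ([(.036+.0375*np.cos(t),.0375*np.sin(t),.082) for t in a],(0,255,0))]
    for P,col in polys:
        uv=(proj(cam,W(P))-box+.5)*4-.5;cv2.polylines(f,[uv.round().astype(np.int32)],False,col,1)
    out.append(f)
cv2.imwrite("pics/ov.png",np.hstack(out))
E
```

```text
(no output)
```

View pics/ov.png

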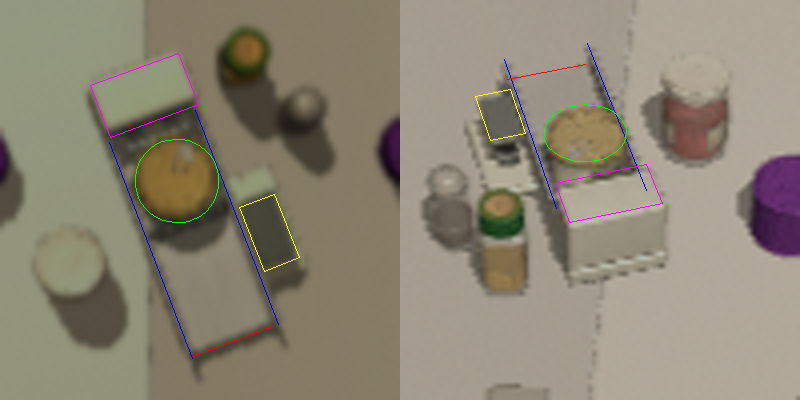

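Overlay agrees with both pictures within a few mm: key outline (top crop 270,232), tin circle, housing. Moving above the key and lowering to about 20 mm above it.

```bash
python3 -m pendant '[-0.16,-0.33,0,0,-0.32,-0.65,0,0,-0.32,-0.65,0.1,0,-0.32,-0.65,0.3,0,-0.32,-0.65,0.5,0,-0.32,-0.65,0.65,0,-0.32,-0.65,0.69,0,-0.32,-0.65,0.69,0,-0.32,-0.65,0.69,0]'; python3 - <<'E'
from h import *
o=[]
for c,b in(("top",(235,135)),("scene",(185,140))):
    im=arm.capture(c)[:,:,::-1];o.append(cv2.resize(im[b[1]:b[1]+100,b[0]:b[0]+100],(400,400),interpolation=cv2.INTER_CUBIC))
cv2.imwrite("pics/near.png",np.hstack(o))
E
```

```text
time_s: 3.55
position: [0.5458, -0.1594, 0.0773]
tcp_rot: [0.818, -0.576, 0.001, -0.0]
contact_force: [0.5, 0.8, 0.7]
opening: 0.05
```

View pics/near.png

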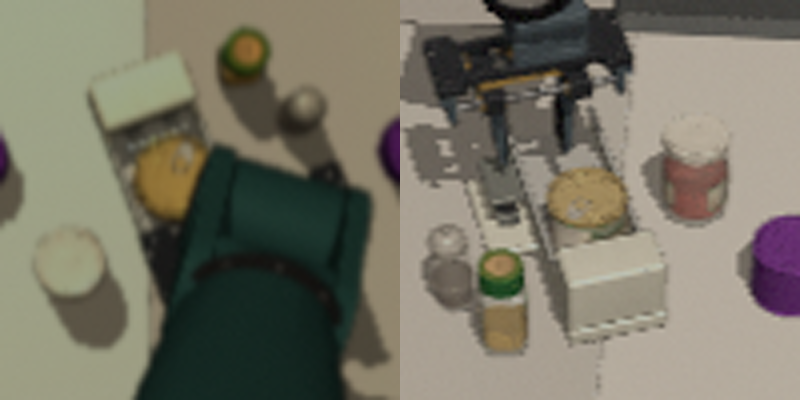

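Fingers line up: key finger tip at crop (497,160) over the key, the other at (562,148) mid-chute ahead of the tin, walls clear. Pressing now.

```bash
python3 -m pendant '[0,0,0.06,0,0,0,0.11,0,0,0,0.14,0,0,0,0.17,0,0,0,0.19,0,0,0,0.2,0,0,0,0.2,0,0,0,0.2,0,0,0,0.2,0]'; python3 - <<'E'
from h import *
im=arm.capture("scene")[:,:,::-1];cv2.imwrite("pics/pressed.png",cv2.resize(im[140:240,185:285],(600,600),interpolation=cv2.INTER_CUBIC))
print(arm.get_state()["contact_force"].round(1) if hasattr(arm.get_state()["contact_force"],"round") else arm.get_state()["contact_force"])
E
```

```text
time_s: 4.78
position: [0.546, -0.1596, 0.0392]
tcp_rot: [0.818, -0.576, 0.001, 0.0]
contact_force: [-18.8, 1.6, 50.2]
opening: 0.0501
[-17.3   2.2  50.3]
```

View pics/pressed.png

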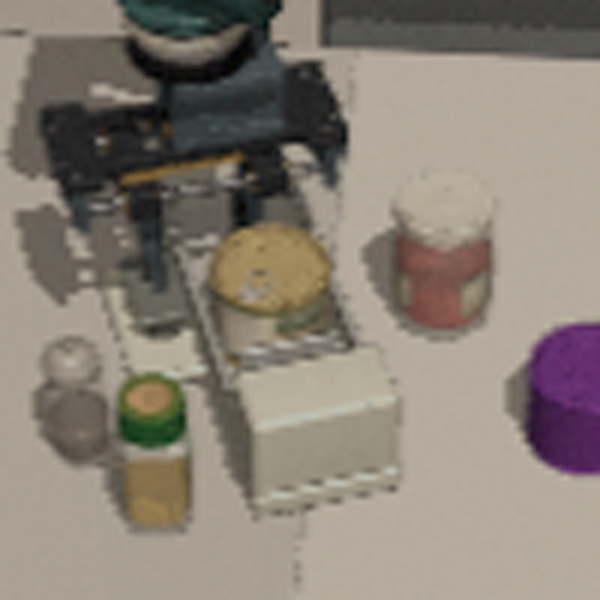

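The tin popped out and stands upright against the chute finger, and the key is at its stop (50 N push). I'll ease the push somewhat and re-check.

```bash
python3 -m pendant '[0,0,0.005,0,0,0,0.005,0,0,0,0.005,0,0,0,0.005,0,0,0,0.005,0,0,0,0.005,0]'; python3 - <<'E'
from h import *
im=arm.capture("scene")[:,:,::-1]
b=[d for d in arm.cut_out("scene","tin")];print([(round(float(d["score"]),2),np.round(d["at"]).tolist()) for d in b])
f=cv2.resize(im[140:240,185:285],(600,600),interpolation=cv2.INTER_CUBIC).copy()
q=(.5721,-.1141,.3471);c,s=np.cos(q[2]),np.sin(q[2])
for X0,col in((.036,(0,0,255)),(.036-.0225,(0,255,0))):
    P=[(X0+.0375*np.cos(t),.0375*np.sin(t)) for t in np.linspace(0,6.3,40)]
    uv=(proj("scene",[[q[0]+c*x-s*y,q[1]+s*x+c*y,.082] for x,y in P])-(185,140)+.5)*6-.5
    cv2.polylines(f,[uv.astype(np.int32)],True,col,1)
cv2.imwrite("pics/held.png",f)
E
```

```text
time_s: 5.58
position: [0.5459, -0.1596, 0.0394]
tcp_rot: [0.818, -0.575, 0.001, 0.001]
contact_force: [-15.2, 4.9, 37.2]
opening: 0.0503
[(0.95, [230.0, 187.0]), (0.93, [169.0, 202.0]), (0.85, [281.0, 204.0])]
```

View pics/held.png

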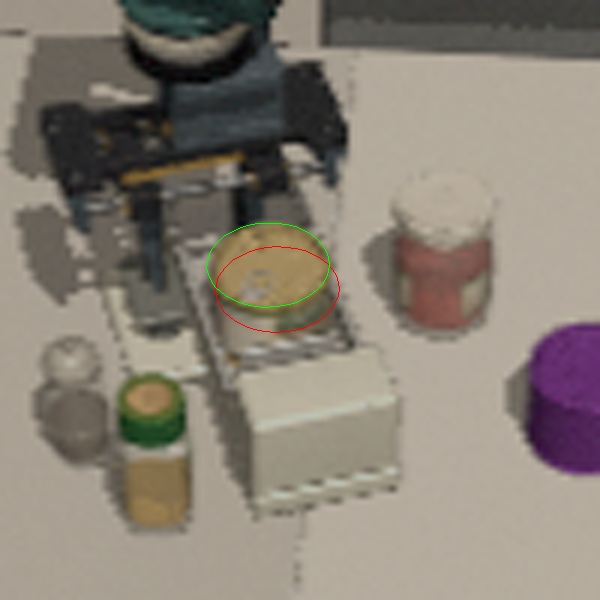

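The tin lies on the predicted circle (about 22 mm of travel, upright, against the finger). TCP height is 39.4 mm, against 40 mm for key fully down, with 37 N of push. I'm handing in.

```bash
python3 -c "
from bench import arm
arm.close_job()"
```

```text
the job is handed in; nothing more can be done
```

I pressed the key to its stop with one finger and stopped the tin in the chute with the other. I handed in while holding both like that, at about 5.6 s on the robot's clock.

- **Key:** the fingertips end at z = 39.4 mm, against 40 mm for the key fully down. The downward push is 37 N, eased from 50 N.
- **Tin:** in the last picture it stands upright about 22 mm ahead of its start, on the position predicted for contact with the finger. I did not separately measure that it is touching.
- **Surroundings:** the salt shaker, spice jar and jam jar look undisturbed in the last picture. The mug and butter were outside that crop, so I did not re-check them.
- **Disagreements:** the sideways force reads about 15 N, more than the pusher's 4.5 N. It is probably friction on the key, but I did not confirm that. When fitting the dispenser's pose, the outlet corners I had marked in the top picture were 4–5 px off. I had probably marked the dark posts just beyond the outlet, and the fitted outline matched the rest of both pictures within a few mm.

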